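Unclip the filter cover of the bench fume extractor

TASK

The filter in the fume extractor on the bench is due for a check. Squeeze the two snap tabs on its sloping front cover together to unclip the cover, take it off, and lay it down flat on the open bench with its tabs facing up, clear of the extractor. Lay it down, do not drop it, and leave the other things on the bench where they are.

Things in the scene. Friction and masses are not known exactly. Their poses are not given: they have to be found in the camera images.
- cover: Grey plastic filter cover, loose once unclipped: slatted plate 132 (x) x 166 (y) mm, 0.18 kg. Origin: centre of its underside, at bench height when it lies flat. z points out of the plate on the tab side (up when flat). The plate spans z 11 to 17 mm; below it a skirt, 107 x 140 mm, plugs into the extractor with 1.5 mm play all round.
- tab_grip (a point): Point on the cover midway between its two finger tabs, 30 mm along z from the cover's origin. The tabs are upright plates square to y, 36 mm wide along x, 5.5 mm thick, from the plate (z 17) to z 41 mm, outer faces at y +31 and -31 mm; squeezed fully in they are 44 mm across, and hold the cover. A boss between them is 18 mm wide, z up to 29 mm. Outside the tabs the plate is clear.
- tab_left (a joint): Inward travel (m) of the tab on the cover's +y side: 0 at rest, 0.009 at its inner stop. Spring 4 N at first, 10 N fully in; it springs back when let go. A tongue at that edge of the cover moves with it, hooked 4.5 mm (3 to 6 with the play) under the extractor's face plate, so push both tabs in 6 mm or more.
- tab_right (a joint): The same for the tab and tongue on the cover's -y side.
- extractor: Fume extractor, a light grey box fixed on the bench, 200 (x) x 186 (y) x 141 mm high. Origin: centre of its underside; x points to its back; it faces the near right. Front 52 mm high; from there its face slopes up at 30 degrees to a flat top 45 mm deep. Always free to lay the cover on: the bench before it (its x -290 to -110, y -100 to 100 mm), and world x 0.42 to 0.62, y 0.15 to 0.33 m.
- cover_seat (a point): Point of the extractor where the cover's origin lies, within 2 mm, while clipped on: (-17, 0, 87) mm in the extractor's frame. There the cover's x points up the slope, y is level and z is the normal of the face, 30 degrees from vertical, leaning to the extractor's front. The cover comes off straight along this z; after 15 mm it is free.
- ball_joint_d: Black forged ball joint, 114 x 176 x 110 mm, loose, stands left of the extractor. Bystander; origin at its underside.
- paint_jar: Paint jar with a white cap, 56 mm across, 66 mm high, loose, stands behind the extractor, to the left. Bystander; origin at the centre of its underside.
- sleeve_a: Black rubber sleeve lying down, 88 mm long (y), 18 mm thick, loose, left of the extractor. Bystander; origin at its underside.
- plug_gauge: Plug gauge lying down, 135 mm long (y), 19 mm thick, loose, lies well left of the extractor. Bystander; origin at its underside.

How it is judged:
On the way, in this order (a step that is already met when the one before it is completed fails the run):
1. both tabs are squeezed in while the cover is still on its seat (value of joint each of tab_left, tab_right above 0.0025 m and distance between cover and cover_seat below 0.01 m), for 0.1 s.
2. the cover is off, 50 mm or more from its seat, held by the fingers (distance between cover and cover_seat above 0.05 m and contact force between the fingers and cover above 1 N), for 0.1 s.
3. the cover is brought down to within 20 mm of the bench, tabs up, while the fingers still hold it (height (world z) of cover below 0.02 m and angle between cover's own z axis and vertical below 0.35 rad and contact force between the fingers and cover above 1 N), for 0.1 s.
At the end, for the whole second after the job is handed in: The cover lies at rest flat on the bench (tilt under 0.1 rad, origin within 6 mm of bench height), tabs up and sprung back (under 1.5 mm), not touching the extractor; the ball joint, paint jar, sleeve and plug gauge are within 30 mm of where they stood (height (world z) of cover between -0.006 and 0.006 m and angle between cover's own z axis and vertical below 0.1 rad and linear speed of cover below 0.02 m/s and angular speed of cover below 0.1 rad/s and value of joint each of tab_left, tab_right below 0.0015 m and contact force between cover and extractor below 0.2 N and distance of each of ball_joint_d, paint_jar, sleeve_a, plug_gauge from where it was at the start of the episode below 0.03 m).
It fails at once if a bystander (ball joint, paint jar, sleeve or plug gauge) is moved by more than 30 mm (distance of any of ball_joint_d, paint_jar, sleeve_a, plug_gauge from where it was at the start of the episode above 0.03 m).
It also fails if it takes over 35 s, if anything falls off the work surface, if the arm or the gripper's body presses on something with over 40 N, if the wrist force passes 120 N, or if a joint passes its speed limit or range.

ROBOT

A 6-joint arm with a two-finger parallel gripper is mounted at the origin on a cart in front of the work surface, level with it; the furniture and walls round the work are solid. World frame = base frame: x ahead of the robot, y to its left, z up, the work surface at z = 0. Lengths are in m, angles in rad, forces in N, time in s.
With the tool pointing down it reaches from about 0.425 to 1.125 m from the base axis. Payload 14.9 kg.
Tool frame: the origin (TCP) lies between the finger pads; the fingertips stand 11 mm ahead of it and the grasp point (between the pads) lies 8 mm behind it; z points along the fingers, x is the direction in which the jaws open and shut, and the axes are right-handed (so a half turn about z gives the same grasp; the last joint's range is limited). The gripper opens to 91 mm and grips with 3 to 60 N. Pads are 32 mm wide; open, the fingers measure 118 mm over their backs; the gripper's body (76 mm by 178 mm) begins 60 mm behind the grasp point.
Start: joints at [-1.22, 0.379, 1.734, -0, 1.028, -0.033], TCP at [0.262, -0.649, 0.225] pointing down, gripper open.
Joint ranges: [-2.77, 2.77], [-0.74, 2.19], [0, 2.66], [-1.06, 4.2], [0.31, 2.87], [-3.08, 3.08]. Speed limits (rad/s): [1.89, 1.89, 2.39, 3.14, 3.14, 3.14].

INTERFACE

Orientations are given as a unit quaternion [w, x, y, z].
In Python, from plant import r gives the robot as it stands.
- The arm moves only by the shell command python3 -m crank 'ROWS' [OPENING]. ROWS is JSON, a list of rows, each a list of 6 numbers: the shift along the world's x, y, z in units of 40 mm (1.0 is 40 mm), then the turn, a rotation vector about the world's x, y, z in units of 6 degrees (1.0 is 6 degrees). In form: [[tx, ty, tz, rx, ry, rz], ...]. A call has 1 to 10 rows; each row shifts and turns the commanded pose from where the row before left it; what a row does not reach is not made up. A row lasts 1/12 s, in which the tool goes at most 41.7 mm and 7.16 degrees, less where a joint would pass 70% of its speed; a pose out of reach is approached as far as the arm can. A call is refused whole if a number of a shift passes 1 or a number of a turn 1, either way. A call with a gripper value outside its range is refused whole. OPENING is the closure in counts, from 0 (fully open) to 255 (shut), set as the call begins (- or left out, the last holds). The fingers move at their own pace and stop on an object; the grip force is fixed at half the most. Time passes only in rows, so rows that do not move let the fingers close. It gives the time, the measured TCP pose, the force and the opening at its end, in the units of the state.
- r.get_state(): the state, without advancing time (a new reading comes with each control period).
- r.capture(name): name is "side" or "top" or "wrist"; returns the picture (400x640x3 uint8, red, green, blue); there is no depth.
- r.get_calibration(name): a dict with "fov_y" (degrees; the focal length in pixels is half the picture's height over the tangent of half this angle, whatever the lens; pixels are square), "cx", "cy" (the principal point, pixels), "D" ([k1, k2, p1, p2, k3] as OpenCV has them; the pictures are not rectified), "rvec" (rotation vector, rad) and "tvec" (3), from world to camera coordinates, as OpenCV has them; the wrist camera has in their place "mount" (4x4, takes a point from camera to tool coordinates, whose origin is the TCP and whose axes are the tool frame's). Camera axes: x right, y down, z forward; pixel columns grow to the right and rows downward; lengths in m; the calibration is good to about 2 mm. A picture is of the moment at which its call begins: read the wrist's pose just before it. get_calibration takes no time and is no camera call.
- r.job_done(): hands the job in, once; it reports no verdict.
The state is a dict: "time": time; "q": joint angles; "qd": joint speeds; "joint_efforts": joint torques, N m; "eef_pos": TCP position; "ee_rot": TCP orientation; "contact_force": force on the tool from outside, world axes, zero at the start; "ft_torque": the same for the moment, N m; "opening": finger opening in m.
Only numpy, scipy, OpenCV 4.12 (cv2) and the standard library are available. Lean on these libraries where they do the work, as an engineer would, in place of code of your own. Each camera call takes 0.05 s, during which the arm holds its last target.

## Working session

There is one attempt and no reset: what is moved stays moved. The work goes in short steps, Python scripts to look and compute and a shell command to move; the robot and the scene stay as the last step left them, time stands still between calls to the robot, and variables do not carry over. Pictures are saved under pics/ and viewed, and the job is handed in when it is done.

```bash
ls; mkdir -p pics
python3 - <<'E'
from plant import r
import cv2
s=r.get_state();print(s)
for n in("side","top"):
    cv2.imwrite(f"pics/{n}0.png",r.capture(n)[:,:,::-1]);print(n,r.get_calibration(n))
print(r.get_calibration("wrist"))
E
```

```text
pics
{'time': 0.0, 'q': array([-1.22027081e+00,  3.79431662e-01,  1.73476997e+00,  3.50711447e-06,
        1.02852383e+00, -3.32811001e-02]), 'qd': array([ 0.0009384 ,  0.0016886 ,  0.00018259, -0.00021391,  0.00110621,
        0.00062023]), 'joint_efforts': array([ 2.10217542e-03, -7.63722682e+01, -4.34370840e+01,  6.51182793e-02,
        4.24299168e-02, -6.32353135e-05]), 'eef_pos': array([ 0.2619915 , -0.64870476,  0.22427746]), 'ee_rot': array([-3.33431445e-04,  8.28990568e-01, -5.59262297e-01, -4.57861009e-04]), 'contact_force': array([-0.09753324,  0.53101896, -0.02830037]), 'ft_torque': array([-0.01683715,  0.04749504,  0.02783828]), 'opening': 0.09116442189832635}
side {'fov_y': 49.44273718396025, 'cx': 326.43268844062067, 'cy': 192.32554835858463, 'D': array([-0.06702938,  0.        ,  0.        ,  0.        ,  0.        ]), 'rvec': array([ 0.23715703, -2.770681  ,  1.28833576]), 'tvec': array([0.53873584, 0.21411979, 0.95901841])}
top {'fov_y': 43.67761803953776, 'cx': 314.5616809624253, 'cy': 201.43504258294342, 'D': array([-0.00106589,  0.        ,  0.        ,  0.        ,  0.        ]), 'rvec': array([ 2.16848908, -2.16064385,  0.05069157]), 'tvec': array([-0.11744277,  0.57591028,  1.17448662])}
{'fov_y': 66.31159685746618, 'cx': 323.7609506939108, 'cy': 200.44043998234207, 'D': array([-0.05954549,  0.        ,  0.        ,  0.        ,  0.        ]), 'mount': array([[ 9.99999953e-01, -2.78287281e-04, -1.30053270e-04,
         1.31420762e-03],
       [ 3.01373243e-04,  9.70745748e-01,  2.40109563e-01,
        -6.65104307e-02],
       [ 5.94292213e-05, -2.40109591e-01,  9.70745786e-01,
        -1.59828436e-01],
       [ 0.00000000e+00,  0.00000000e+00,  0.00000000e+00,
         1.00000000e+00]])}
```

View pics/side0.png

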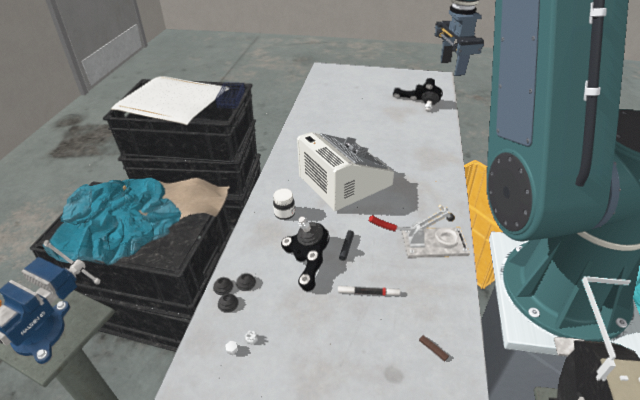

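View pics/top0.png

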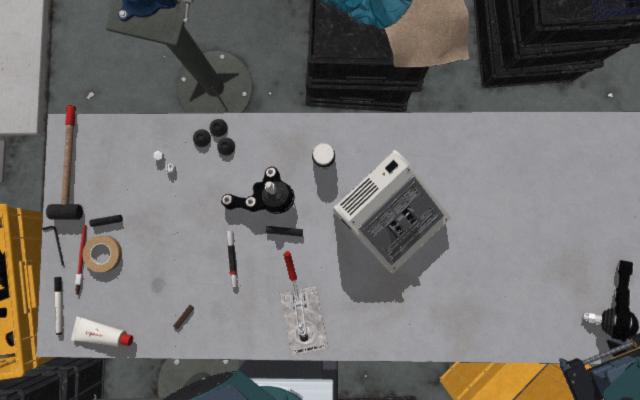

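The extractor sits at about (392,210) in the top view, with its face toward the lower right of the image (near right) and the tabs at about (403,220). I'll zoom in to pick out its corners.

Run:
```python
import cv2
a=cv2.imread("pics/top0.png")[140:290,320:465]
cv2.imwrite("pics/topz.png",cv2.resize(a,None,fx=4,fy=4,interpolation=cv2.INTER_CUBIC))
a=cv2.imread("pics/side0.png")[120:220,290:405]
cv2.imwrite("pics/sidez.png",cv2.resize(a,None,fx=6,fy=6,interpolation=cv2.INTER_CUBIC))
```

```text
(no output)
```

View pics/topz.png

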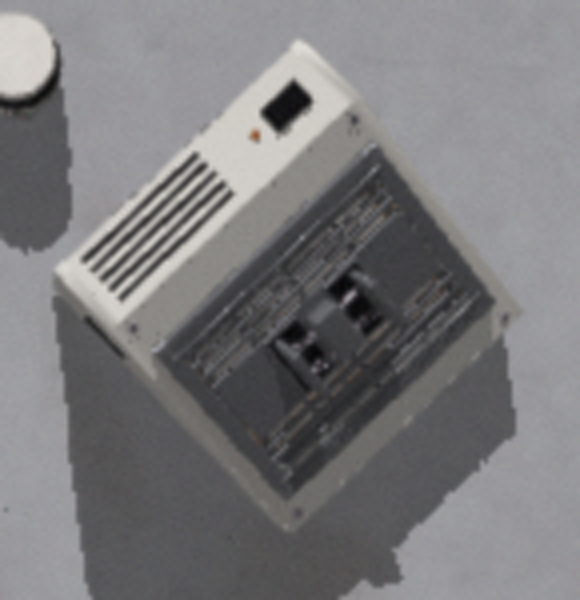

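View pics/sidez.png

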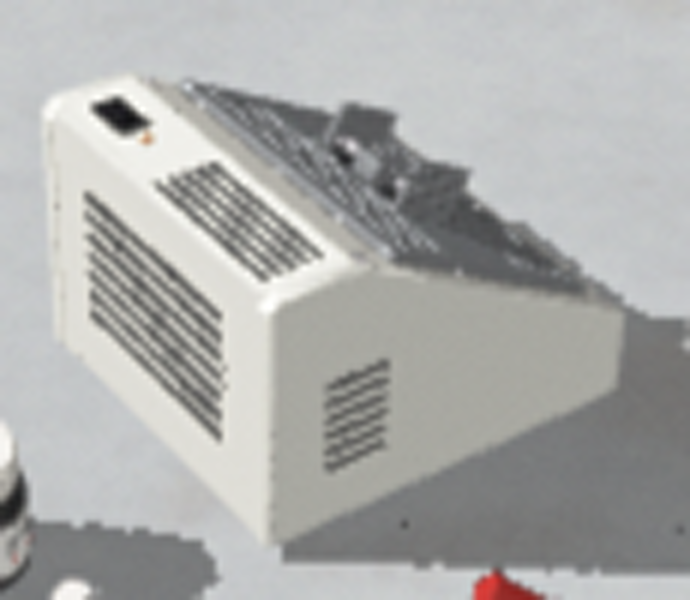

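```bash
cat > h.py <<'E'
import numpy as np, cv2
from scipy.spatial.transform import Rotation as R
from plant import r
def K(n):
    c=r.get_calibration(n); f=200/np.tan(np.radians(c['fov_y']/2))
    return c,np.array([[f,0,c['cx']],[0,f,c['cy']],[0,0,1.]])
def proj(n,P,state=None):
    c,k=K(n); P=np.asarray(P,float).reshape(-1,3)
    if n=="wrist":
        q=state['ee_rot']; Rt=R.from_quat([q[1],q[2],q[3],q[0]]).as_matrix()
        T=np.eye(4);T[:3,:3]=Rt;T[:3,3]=state['eef_pos']; T=np.linalg.inv(T@c['mount'])
        rv=cv2.Rodrigues(T[:3,:3])[0];tv=T[:3,3]
    else: rv,tv=c['rvec'],c['tvec']
    return cv2.projectPoints(P,rv,tv,k,c['D'])[0][:,0]
E
cat > fit.py <<'E'
from h import *
from scipy.optimize import least_squares
top=[((100,-93,141),(300,42)),((100,93,141),(57,270)),((-100,93,52),(290,530)),((-100,-93,52),(520,315)),((55,-93,141),(357,100))]
side=[((100,93,0),(268,545)),((-100,93,0),(620,387)),((-100,93,52),(624,303)),((100,93,141),(268,303)),((100,-93,141),(48,107)),((100,-93,0),(60,345))]
def X(p,P):
    c,s=np.cos(p[2]),np.sin(p[2]);P=np.array(P)/1e3
    return P@np.array([[c,-s,0],[s,c,0],[0,0,1]]).T+[p[0],p[1],0]
tp=np.array([t[1] for t in top])/4+[320,140]-.375;sp=np.array([t[1] for t in side])/6+[290,120]-.42
def res(p,w=(1,1)):
    return np.r_[w[0]*(proj("top",X(p,[t[0] for t in top]))-tp).ravel(),w[1]*(proj("side",X(p,[t[0] for t in side]))-sp).ravel()]
for w in((1,1),(1,0),(0,1)):
    o=least_squares(lambda p:res(p,w),[.7,-.2,.7]);print(w,o.x,np.degrees(o.x[2]),np.sqrt(2*o.cost/len(o.fun)))
p=least_squares(res,[.7,-.2,.7]).x;print(res(p).reshape(-1,2).round(1))
print("seat",X(p,[-17,0,87]))
E
python3 fit.py
```

```text
(1, 1) [ 0.54431691 -0.29501473  0.76128167] 43.618226830568716 1.1015034730637265
(1, 0) [ 0.54449001 -0.29383087  0.75732993] 43.39180846375566 0.6222704097210262
(0, 1) [ 0.54455314 -0.29852815  0.76513101] 43.83877745219115 0.7583943366406038
[[ 0.7 -1.1]
 [-1.1  0.9]
 [ 0.6  1.6]
 [ 1.3 -0.3]
 [ 1.  -0.7]
 [ 0.4  2.2]
 [-0.5  1.9]
 [ 0.5  1.4]
 [ 0.8  0.2]
 [-1.3 -1.4]
 [-1.  -0.2]]
seat [ 0.53200972 -0.30674218  0.087     ]
```

```bash
cat >> h.py <<'E'
def frame(yaw,tilt=30):
    t=np.radians(tilt);e=np.array([np.cos(yaw),np.sin(yaw),0]);Z=np.array([0,0,1.])
    cz=-np.sin(t)*e+np.cos(t)*Z; cx=np.cos(t)*e+np.sin(t)*Z; cy=np.cross(cz,cx)
    return np.c_[cx,cy,cz]
def toolR(C): return np.c_[-C[:,1],-C[:,0],-C[:,2]]
def delta(pos,C,s=None):
    s=s or r.get_state();q=s['ee_rot'];R0=R.from_quat([q[1],q[2],q[3],q[0]]).as_matrix()
    rv=np.degrees(R.from_matrix(toolR(C)@R0.T).as_rotvec())/6
    d=(np.asarray(pos)-s['eef_pos'])/.04
    return d,rv
E
python3 - <<'E'
from h import *
C=frame(.761);seat=np.array([.532,-.3067,.087])
d,v=delta(seat+C[:,2]*.14,C);print(d,v,seat+C[:,2]*.14)
E
```

```text
[ 5.4835985   7.34497871 -0.40240775] [ 2.71610216 -4.23237543  3.5169112 ] [ 0.48130973 -0.35497522  0.20824356]
```

```bash
python3 -m crank '[[0.55,0.73,0,0.27,-0.42,0.35],[0.55,0.73,0,0.27,-0.42,0.35],[0.55,0.73,0,0.27,-0.42,0.35],[0.55,0.73,0,0.27,-0.42,0.35],[0.55,0.73,0,0.27,-0.42,0.35],[0.55,0.73,0,0.27,-0.42,0.35],[0.55,0.73,0,0.27,-0.42,0.35],[0.55,0.73,0,0.27,-0.42,0.35],[0.55,0.73,0,0.27,-0.42,0.35],[0.55,0.73,0,0.27,-0.42,0.35]]' 0
python3 -m crank '[[0,0,0,0,0,0],[0,0,0,0,0,0],[0,0,0,0,0,0]]'
python3 - <<'E'
from h import *
C=frame(.761);seat=np.array([.532,-.3067,.087])
s=r.get_state();im=r.capture("wrist").copy()
print(s['q'],s['eef_pos'],delta(seat+C[:,2]*.14,C,s))
cv2.imwrite("pics/w1.png",im[:,:,::-1])
pts=[seat+C@np.array([x,y,z])/1e3 for x,y,z in [(-66,-83,17),(66,-83,17),(66,83,17),(-66,83,17),(-18,31,41),(18,31,41),(-18,-31,41),(18,-31,41)]]
P=proj("wrist",pts,s);print(P.round(1))
for p in P: cv2.circle(im,tuple(int(round(v)) for v in p),3,(255,0,0),1)
cv2.imwrite("pics/w1o.png",im[:,:,::-1])
E
```

```text
time: 0.93
eef_pos: [0.4829, -0.3555, 0.2249]
ee_rot: [-0.237, 0.888, -0.381, 0.102]
contact_force: [-0.2, -0.2, -0.1]
opening: 0.0913
time: 1.18
eef_pos: [0.4819, -0.3574, 0.2248]
ee_rot: [-0.236, 0.888, -0.382, 0.101]
contact_force: [0.3, 1.5, -0.0]
opening: 0.091
[-0.89208992  0.2548025   1.9748536   0.60771221  1.04702368 -0.42679577] [ 0.48191866 -0.35739834  0.22484988] (array([-0.01522334,  0.06057817, -0.41515819]), array([ 0.0289536 , -0.03266177,  0.02226794]))
[[398.9 259.6]
 [406.8 132.5]
 [233.6 133. ]
 [242.8 260. ]
 [287.5 224.3]
 [286.3 186.9]
 [353.3 224.1]
 [354.1 186.7]]
```

View pics/w1o.png

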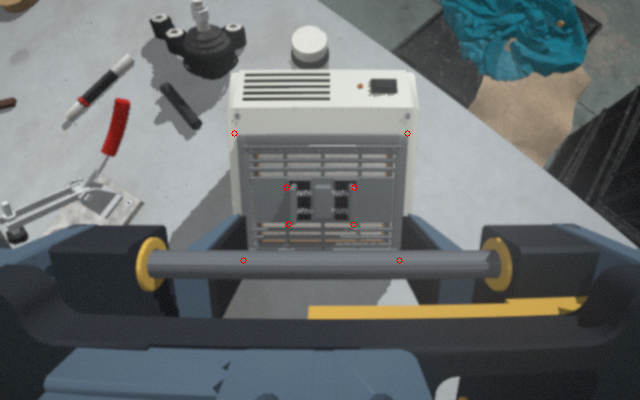

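The reprojected tab and plate points land almost on the cover: tabs at about (290–354, 186–222), plate's upper corners at (236,134) and (407,134). Next I'll zoom in to refine.

Run:
```python
import cv2
a=cv2.imread("pics/w1.png")[60:260,220:420]
cv2.imwrite("pics/w1z.png",cv2.resize(a,(600,600),interpolation=cv2.INTER_CUBIC))
a=cv2.imread("pics/w1.png")[170:235,275:370]
cv2.imwrite("pics/w1zz.png",cv2.resize(a,None,fx=8,fy=8,interpolation=cv2.INTER_CUBIC))
```

```text
(no output)
```

View pics/w1z.png

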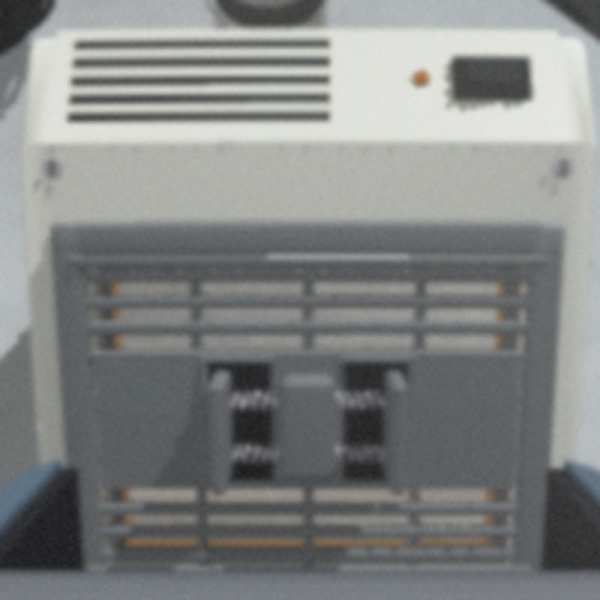

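View pics/w1zz.png

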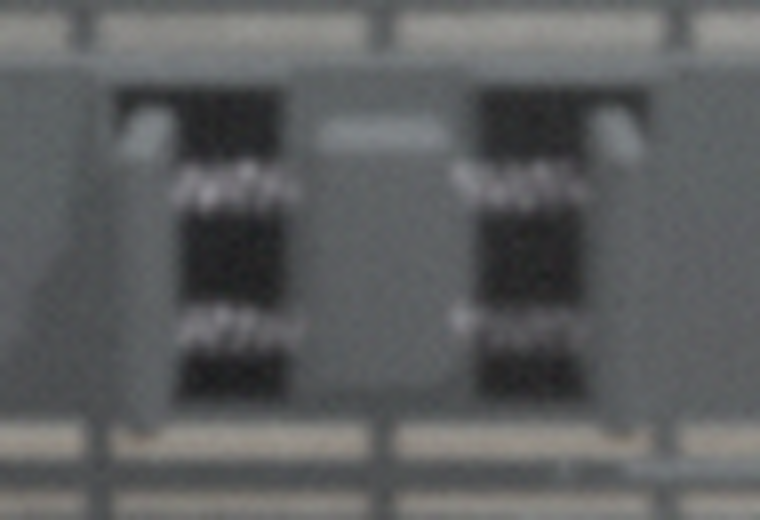

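The tab midpoint is at x≈322.6 px against a predicted 320.3. That puts the cover about 2 mm toward its −y side, so I'll correct for that and go in.

Run:
```python
from h import *
C=frame(.761);seat=np.array([.532,-.3067,.087])+C@[-.001,-.0022,0]
print(seat)
d,v=delta(seat+C[:,2]*.034,C);print(d,v,C[:,2])
```

```text
[ 0.53289009 -0.30889037  0.0865    ]
[ 0.96814708  0.92859434 -2.72607523] [ 0.03057351 -0.03010058  0.02702227] [-0.36207336 -0.34482297  0.8660254 ]
```

```bash
python3 -m crank '[[0.16,0.155,-0.45,0.005,-0.005,0.005],[0.16,0.155,-0.45,0.005,-0.005,0.005],[0.16,0.155,-0.45,0.005,-0.005,0.005],[0.16,0.155,-0.45,0.005,-0.005,0.005],[0.16,0.155,-0.45,0,0,0],[0,0,0,0,0,0],[0,0,0,0,0,0]]' 0
python3 - <<'E'
from h import *
C=frame(.761);seat=np.array([.53289,-.30889,.0865])
s=r.get_state();im=r.capture("wrist").copy()
print(delta(seat+C[:,2]*.034,C,s),C.T@(s['eef_pos']-seat))
cv2.imwrite("pics/w2.png",im[:,:,::-1])
cv2.imwrite("pics/s2.png",cv2.resize(r.capture("side")[60:220,260:460,::-1],None,fx=4,fy=3.75,interpolation=cv2.INTER_CUBIC))
E
```

```text
time: 1.82
eef_pos: [0.5136, -0.3264, 0.1346]
ee_rot: [-0.238, 0.888, -0.381, 0.101]
contact_force: [0.5, 1.4, 0.7]
opening: 0.0914
(array([ 0.1748509 ,  0.14529857, -0.46626304]), array([-0.00403813, -0.01738954,  0.00387452])) [0.00146791 0.00061471 0.05468827]
```

View pics/w2.png

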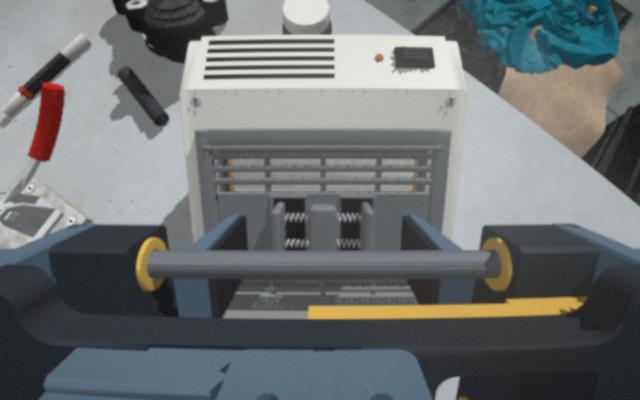

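View pics/s2.png

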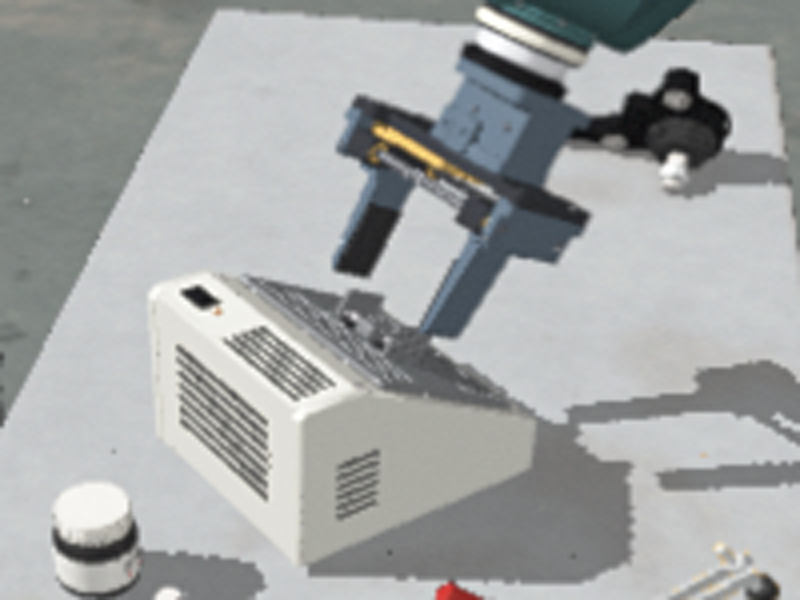

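The tabs span x 275–372 px, centred between the finger edges at 243 and 405. I'll go the last 21 mm.

```bash
python3 -m crank '[[0.06,0.05,-0.16,0,0,0],[0.06,0.05,-0.16,0,0,0],[0.06,0.05,-0.16,0,0,0],[0.01,0.01,-0.03,0,0,0],[0,0,0,0,0,0],[0,0,0,0,0,0]]' 0
python3 - <<'E'
from h import *
C=frame(.761);seat=np.array([.53289,-.30889,.0865])
s=r.get_state();im=r.capture("wrist").copy()
print(C.T@(s['eef_pos']-seat),C.T@s['contact_force'])
cv2.imwrite("pics/w3.png",im[:,:,::-1])
E
```

```text
time: 2.42
eef_pos: [0.5217, -0.3196, 0.1144]
ee_rot: [-0.238, 0.888, -0.38, 0.102]
contact_force: [-0.1, 0.1, -0.1]
opening: 0.0917
[ 5.69166037e-04 -6.30115230e-05  3.18956333e-02] [-0.06099096  0.12076031 -0.07388184]
```

View pics/w3.png

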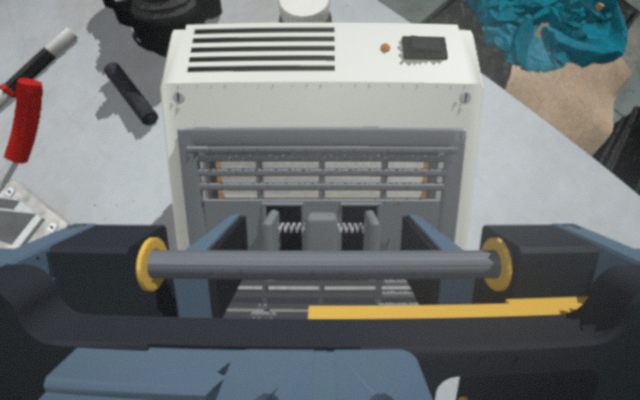

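The fingers straddle the tabs (266–380 px, centred at 323) and there's no contact yet. Closing now.

```bash
python3 -m crank '[[0,0,0,0,0,0],[0,0,0,0,0,0],[0,0,0,0,0,0],[0,0,0,0,0,0],[0,0,0,0,0,0],[0,0,0,0,0,0],[0,0,0,0,0,0],[0,0,0,0,0,0]]' 255
python3 - <<'E'
from h import *
C=frame(.761)
s=r.get_state();im=r.capture("wrist").copy()
print(s['opening'],C.T@s['contact_force'])
cv2.imwrite("pics/w4.png",im[:,:,::-1])
E
```

```text
time: 3.13
eef_pos: [0.5216, -0.3198, 0.1148]
ee_rot: [-0.238, 0.888, -0.38, 0.102]
contact_force: [-9.7, -2.8, 12.3]
opening: 0.043
0.043006616663644054 [-1.57803131  4.63127091 15.13022085]
```

View pics/w4.png

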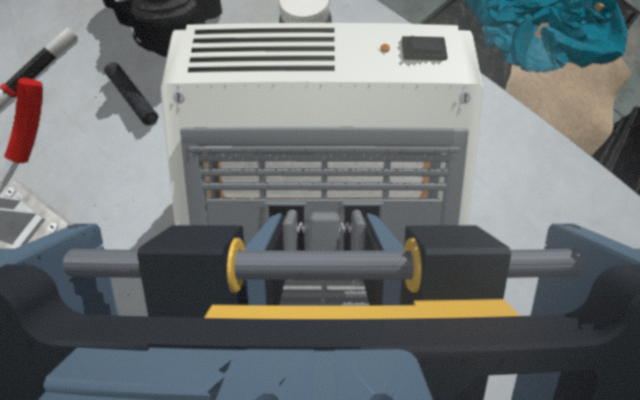

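Opening is 43 mm, so both tabs are fully in. Now pulling straight out along the face normal.

```bash
python3 -m crank '[[-0.05,-0.05,0.12,0,0,0],[-0.05,-0.05,0.12,0,0,0],[-0.06,-0.06,0.15,0,0,0],[-0.06,-0.06,0.15,0,0,0]]'
python3 -m crank '[[-0.11,-0.10,0.26,0,0,0],[-0.11,-0.10,0.26,0,0,0],[-0.11,-0.10,0.26,0,0,0],[-0.14,-0.14,0.35,0,0,0],[-0.14,-0.14,0.35,0,0,0],[-0.14,-0.14,0.35,0,0,0],[0,0,0,0,0,0]]'
python3 - <<'E'
from h import *
C=frame(.761);seat=np.array([.53289,-.30889,.0865])
s=r.get_state();im=r.capture("wrist").copy()
print(s['opening'],C.T@s['contact_force'],C.T@(s['eef_pos']-seat))
cv2.imwrite("pics/w5.png",im[:,:,::-1])
cv2.imwrite("pics/s5.png",cv2.resize(r.capture("side")[60:220,260:460,::-1],None,fx=4,fy=3.75,interpolation=cv2.INTER_CUBIC))
yaw=.761
F=frame(yaw,0)
tgt=np.array([.5443,-.295,0])+F@[-.205,0,.0317+.04]
print(tgt,delta(tgt,F,s))
E
```

```text
time: 3.52
eef_pos: [0.5126, -0.3288, 0.1367]
ee_rot: [-0.237, 0.888, -0.381, 0.102]
contact_force: [0.2, -0.8, -1.5]
opening: 0.0426
time: 4.1
eef_pos: [0.4829, -0.3594, 0.2127]
ee_rot: [-0.236, 0.888, -0.381, 0.104]
contact_force: [-0.1, -0.4, 0.0]
opening: 0.0429
0.04293131855040537 [-0.34548871 -0.22093929  0.23476066] [ 0.00157287 -0.00211356  0.14483856]
[ 0.39584992 -0.43637742  0.0717    ] (array([-2.17604727, -1.92381563, -3.52550775]), array([-3.40869456e+00,  3.64113532e+00,  7.57876915e-04]))
```

View pics/w5.png

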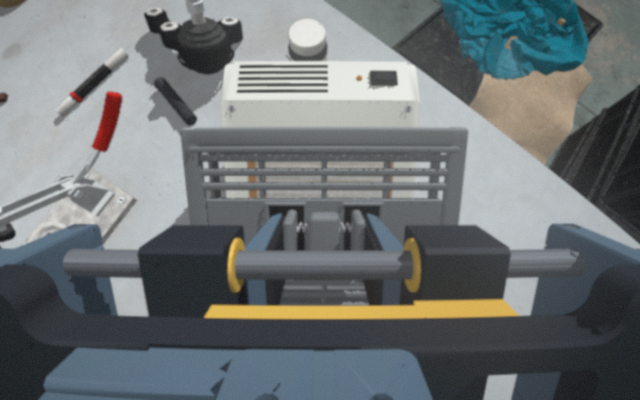

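View pics/s5.png

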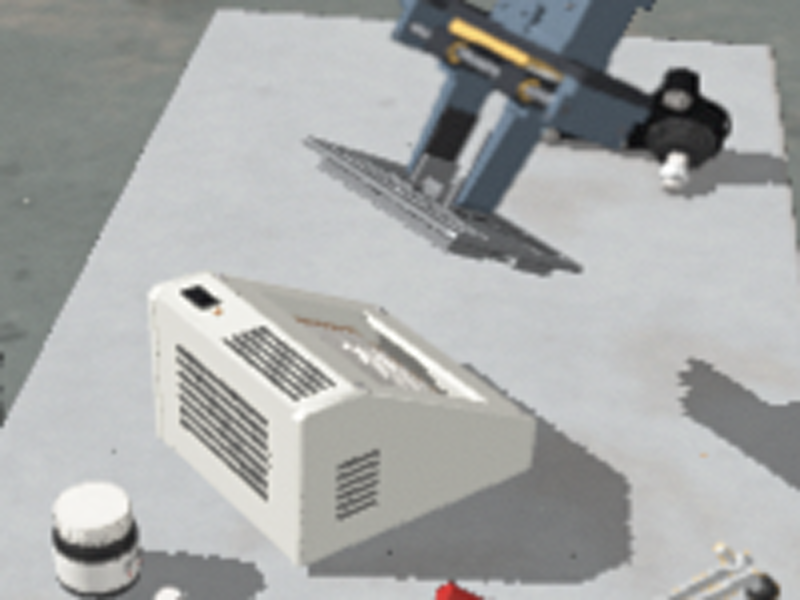

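The cover came out square in the fingers (plate at 183–467 px) and is clear of the box. Next I'll shift to the open bench in front and level it.

```bash
python3 -m crank '[[-0.3,-0.27,0,-0.2,0.2,0],[-0.4,-0.35,0,-0.5,0.54,0],[-0.4,-0.35,0,-0.6,0.65,0],[-0.4,-0.35,0,-0.6,0.65,0],[-0.4,-0.35,-0.2,-0.6,0.65,0],[-0.27,-0.25,-0.3,-0.6,0.65,0],[0,0,-0.4,-0.3,0.3,0],[0,0,-0.4,0,0,0],[0,0,0,0,0,0],[0,0,0,0,0,0]]'
python3 - <<'E'
from h import *
F=frame(.761,0)
s=r.get_state();im=r.capture("wrist").copy()
cv2.imwrite("pics/w6.png",im[:,:,::-1])
cv2.imwrite("pics/s6.png",cv2.resize(r.capture("side")[60:220,260:460,::-1],None,fx=4,fy=3.75,interpolation=cv2.INTER_CUBIC))
tgt=np.array([.5443,-.295,0])+F@[-.205,0,.0319]
print(s['opening'],s['contact_force'],s['q'],delta(tgt,F,s))
E
```

```text
time: 5.03
eef_pos: [0.3958, -0.4331, 0.1562]
ee_rot: [-0.002, 0.919, -0.394, -0.003]
contact_force: [0.6, -0.1, -1.3]
opening: 0.0428
0.042839206739415235 [ 0.61343521 -0.14317339 -1.32737479] [-8.70724759e-01  2.99640635e-01  1.99360987e+00  1.97891510e-03
  8.56066278e-01 -6.12501015e-02] (array([ 6.94312286e-04, -8.17962800e-02, -3.10826674e+00]), array([-0.06558174, -0.03663202,  0.00936887]))
```

View pics/w6.png

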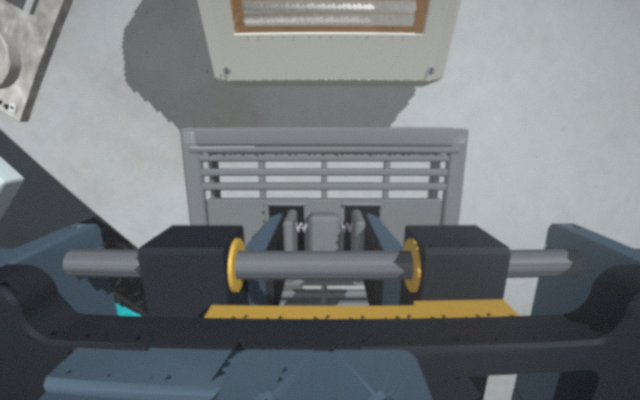

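View pics/s6.png

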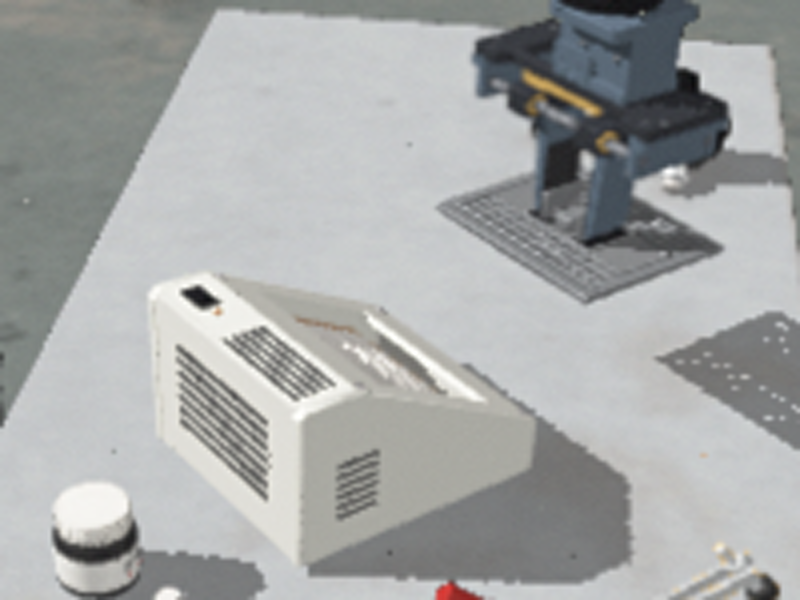

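```bash
python3 - <<'E'
from h import *
F=frame(.761,0)
o=np.array([.5443,-.295,0])
print(proj("top",[o+F@[x,y,0] for x,y in [(-271,83),(-271,-83),(-139,83),(-139,-83)] for x,y in [(x/1e3,y/1e3)]]).round(0))
E
python3 -m crank '[[0,-0.04,-0.4,-0.03,-0.02,0],[0,-0.04,-0.5,-0.03,-0.02,0],[0,0,-0.5,0,0,0],[0,0,-0.5,0,0,0],[0,0,-0.4,0,0,0],[0,0,-0.3,0,0,0],[0,0,-0.2,0,0,0],[0,0,0,0,0,0],[0,0,0,0,0,0]]'
```

```text
[[443. 322.]
 [493. 274.]
 [404. 281.]
 [454. 234.]]
time: 5.88
eef_pos: [0.3963, -0.4376, 0.0458]
ee_rot: [0.001, 0.919, -0.395, 0.001]
contact_force: [0.6, -0.5, -1.4]
opening: 0.0429
```

```bash
python3 -m crank '[[0,0,-0.1,0,0,0],[0,0,-0.1,0,0,0],[0,0,-0.05,0,0,0],[0,0,0,0,0,0],[0,0,0,0,0,0]]'
python3 -m crank '[[0,0,-0.05,0,0,0],[0,0,0,0,0,0],[0,0,0,0,0,0]]'
```

```text
time: 6.3
eef_pos: [0.3961, -0.4373, 0.0354]
ee_rot: [0.001, 0.919, -0.395, 0.001]
contact_force: [0.3, -0.3, -1.7]
opening: 0.0429
time: 6.55
eef_pos: [0.3962, -0.4374, 0.0334]
ee_rot: [0.001, 0.919, -0.395, 0.001]
contact_force: [0.3, 0.9, -1.3]
opening: 0.0428
```

```bash
python3 -m crank '[[0,0,-0.04,0,0,0],[0,0,0,0,0,0],[0,0,0,0,0,0]]'
python3 -m crank '[[0,0,-0.03,0,0,0],[0,0,0,0,0,0],[0,0,0,0,0,0]]'
```

```text
time: 6.8
eef_pos: [0.3963, -0.4375, 0.0328]
ee_rot: [0.001, 0.919, -0.395, 0.001]
contact_force: [-5.0, 6.6, 20.5]
opening: 0.0428
time: 7.05
eef_pos: [0.3963, -0.4375, 0.0323]
ee_rot: [0.0, 0.919, -0.395, 0.001]
contact_force: [-8.3, 7.8, 33.7]
opening: 0.0435
```

The cover is on the bench. I'll ease off the pressure, then open.

```bash
python3 -m crank '[[0,0,0.05,0,0,0],[0,0,0,0,0,0]]'
python3 -m crank '[[0,0,0,0,0,0],[0,0,0,0,0,0],[0,0,0,0,0,0],[0,0,0,0,0,0],[0,0,0,0,0,0],[0,0,0,0,0,0],[0,0,0,0,0,0]]' 0
python3 - <<'E'
from h import *
cv2.imwrite("pics/w7.png",r.capture("wrist")[:,:,::-1])
E
```

```text
time: 7.22
eef_pos: [0.3963, -0.4376, 0.0331]
ee_rot: [0.001, 0.919, -0.395, 0.002]
contact_force: [0.1, 0.3, -2.0]
opening: 0.0428
time: 7.8
eef_pos: [0.3961, -0.4373, 0.0325]
ee_rot: [0.001, 0.919, -0.395, 0.001]
contact_force: [-0.1, -0.4, 0.2]
opening: 0.0864
```

View pics/w7.png

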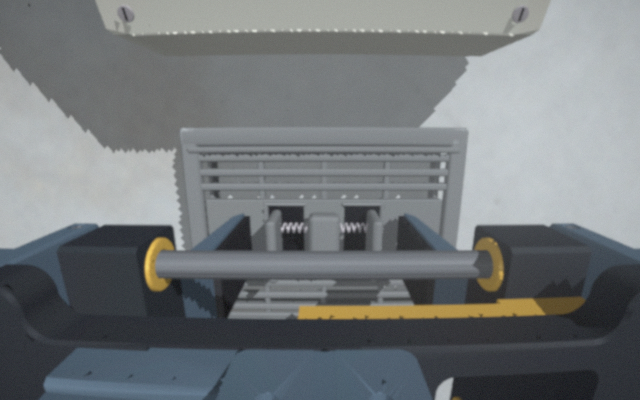

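The fingers are clear of the tabs, which have sprung out to 266–382 px. Retreating straight up.

```bash
python3 -m crank '[[0,0,0.15,0,0,0],[0,0,0.3,0,0,0],[0,0,0.5,0,0,0],[0,0,0.8,0,0,0],[0,0,0.8,0,0,0],[0,0,0.8,0,0,0],[0,0,0.5,0,0,0],[0,0,0,0,0,0],[0,0,0,0,0,0]]'
python3 - <<'E'
from h import *
s=r.get_state();im=r.capture("wrist").copy()
F=frame(.761,0);o=np.array([.3963,-.4375,0])
pts=[o+F@(np.array(p)/1e3) for p in [(66,-83,17),(66,83,17),(-66,83,17),(-66,-83,17),(18,31,41),(18,-31,41),(-18,31,41),(-18,-31,41)]]
for p in proj("wrist",pts,s): cv2.circle(im,tuple(int(round(v)) for v in p),3,(255,0,0),1)
cv2.imwrite("pics/w8.png",im[:,:,::-1])
t=r.capture("top").copy();cv2.imwrite("pics/t8.png",t[:,:,::-1])
cv2.imwrite("pics/s8.png",cv2.resize(r.capture("side")[60:220,260:460,::-1],None,fx=4,fy=3.75,interpolation=cv2.INTER_CUBIC))
E
```

```text
time: 8.6
eef_pos: [0.3965, -0.4378, 0.1886]
ee_rot: [0.001, 0.919, -0.395, 0.003]
contact_force: [0.4, 0.8, -0.5]
opening: 0.0908
```

View pics/w8.png

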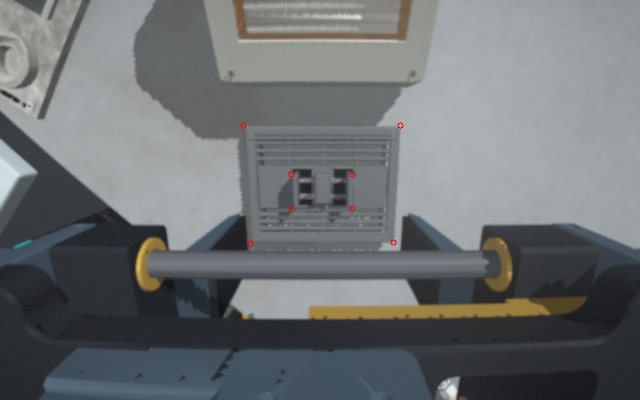

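View pics/s8.png

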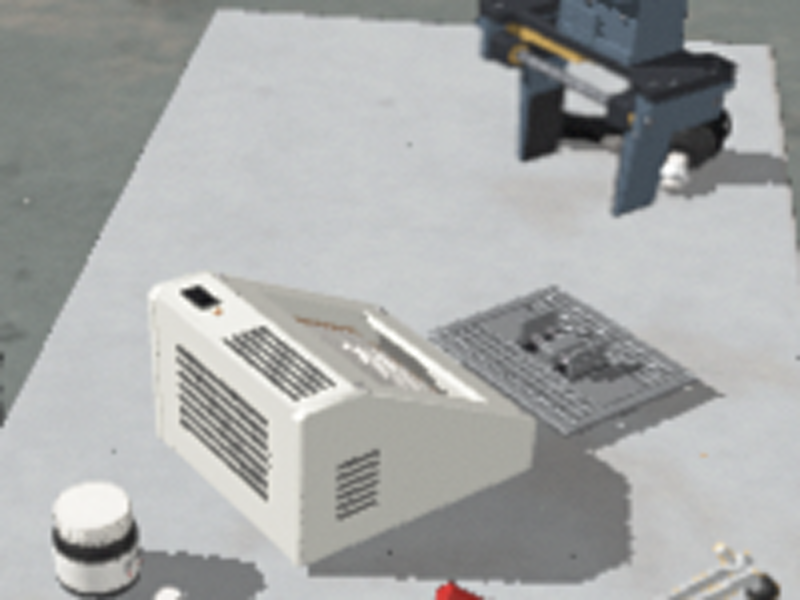

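View pics/t8.png

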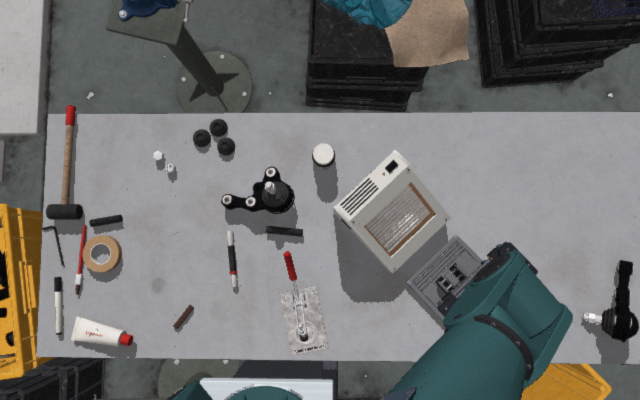

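The cover lies flat with tabs up (plate at 245–398 × 126–243 px in the wrist view). There's a visible gap to the extractor, and the bystanders sit at the same pixels as at the start. Handing in.

```bash
python3 -c "
from plant import r
print(r.job_done(), r.get_state()['time'])"
```

```text
the job is handed in; nothing more can be done
the job is handed in; nothing more can be done
```

I squeezed both tabs fully in (the gripper read 43 mm across) and pulled the cover straight off along the face normal. I levelled it and laid it tabs up on the bench in front of the extractor, then let go and backed away. The job was handed in at about 8.8 s.

**Last checks:**
- **Cover:** in the wrist and side pictures it lies flat, tabs sprung back out, clear of the extractor by roughly 4 cm.
- **Bystanders:** the ball joint, paint jar, sleeve and plug gauge look unmoved in the top picture.
- **Forces:** the wrist force peaked at about 35 N in the readings I took, when I pressed the cover onto the bench. I eased that off before opening.

**One disagreement:** the cover looked 1–3% smaller in the wrist camera than predicted, both on the extractor and after laying it down. I put that down to calibration and rounded edges. The touchdown height matched the expected one within about 1 mm.

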